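Set out a goldsmith's bench for doming

ROBOT

A 6-joint arm with a two-finger parallel gripper is mounted at the origin on the work surface. World frame = base frame: x ahead of the robot, y to its left, z up, the work surface at z = 0. Lengths are in m, angles in rad, forces in N, time in s.
With the tool pointing down it reaches from about 0.375 to 0.9 m from the base axis. Payload 3.1 kg.
Tool frame: the origin (TCP) lies between the finger pads; the fingertips stand 17 mm ahead of it and the grasp point (between the pads) lies 2 mm behind it; z points along the fingers, y is the line along which they close (so a half turn about z gives the same grasp; the last joint's range is limited). The gripper opens to 85 mm and grips with 20 to 120 N. Pads are 22 mm wide; open, the fingers measure 114 mm over their backs; the gripper's body (76 mm by 85 mm) begins 54 mm behind the grasp point. The pads swing forward as they close: fully open they stand 13 mm farther back than shut.
Start: joints at [-1.425, 0.527, 1.433, -0, 1.181, -0.178], TCP at [0.199, -0.592, 0.248] pointing down, gripper open.
Joint ranges: [-3.08, 3.08], [-0.75, 2.2], [0.22, 2.44], [-1.43, 4.57], [0, 2.65], [-2.85, 2.85]. Speed limits (rad/s): [2.79, 2.79, 3.14, 3.14, 3.14, 3.14].

INTERFACE

Orientations are given as a unit quaternion [x, y, z, w].
In Python, from station import sense, vision, order gives the robot as it stands.
- The arm moves only by the shell command python3 -m crank 'ROWS' [OPENING] [FORCE]. ROWS is JSON, a list of rows, each an object with "dp": the shift along the world's x, y, z in units of 30 mm (1.0 is 30 mm), a list of three; "angular": the turn, a rotation vector about the world's x, y, z in degrees, a list of three. In form: [{"dp": [dx, dy, dz], "angular": [ax, ay, az]}, ...]. A call has 1 to 20 rows; each row shifts and turns the commanded pose from where the row before left it; what a row does not reach is not made up. A row lasts 1/10 s, in which the tool goes at most 50 mm and 8.59 degrees, less where a joint would pass 70% of its speed; a pose out of reach is approached as far as the arm can. A call is refused whole if a number of a shift passes 1 or a number of a turn 8.59, either way. A call with a gripper value outside its range is refused whole. OPENING is the closure, from 0 (fully open) to 1 (shut), set as the call begins (- or left out, the last holds). The fingers move at their own pace and stop on an object; FORCE is the grip in N (left out, the last holds). Time passes only in rows, so rows that do not move let the fingers close. It gives the time, the measured TCP pose, the force, the opening and the grip force at its end, in the units of the state.
- sense(): the state, without advancing time (a new reading comes with each control period).
- vision.snapshot(name): name is "scene" or "top"; returns a dict with "image" (420x560x3 uint8, blue, green, red), "range_z" (420x560 float32, m along the optical axis (not along the pixel's ray), 0 where there is no reading), "mtx" (3x3 intrinsics, pixels), "dist" ([k1, k2, p1, p2, k3] as OpenCV has them; the pictures are not rectified), "pose" (4x4, takes a point from camera to world coordinates). Camera axes: x right, y down, z forward; pixel columns grow to the right and rows downward; lengths in m; the calibration is good to about 2 mm. A picture is of the moment at which its call begins.
- order.sign_off(): hands the job in; it is judged then, once.
The state is a dict: "t": time; "q": joint angles; "qd": joint speeds; "tau": joint torques, N m; "tcp_pos": TCP position; "tool_rot": TCP orientation; "force": force on the tool from outside, world axes, zero at the start; "ft_torque": the same for the moment, N m; "finger_gap": opening from 0.0 (shut) to 1.0 (fully open); "gripper_force": force on a finger pad.
Only numpy, scipy, OpenCV 4.12 (cv2) and the standard library are available. Lean on these libraries where they do the work, as an engineer would, in place of code of your own. Each camera call takes 0.05 s, during which the arm holds its last target. There are 200 camera calls.

TASK

Set up the bench for doming: put the flat steel bench block square on the middle of the black rubber pad and the brass doming block square on the middle of that, dropping neither. Stand the tin that now sits on the bench block close behind the pad (the side away from the robot, in line with its middle), and lay the large-balled punch close along the pad's left side and the mallet close along its right side, as the robot sees them: ball and mallet head pointing straight away from the robot, the mallet head and the middle of the punch level with the pad. Leave the small-balled punch in the tray, and the punch stand and the clear pot where they are.

Things in the scene. Friction and masses are not known exactly. Their poses are not given: they have to be found in the camera images.
- pad: Black rubber pad fixed to the bench, 90 x 90 mm, 18 mm thick. Origin: centre of its underside, on the bench top. Its x axis points away from the robot, its y axis to the robot's left (turned by up to 0.2 rad), z up.
- tray: Open plywood tool tray fixed to the bench, 290 (x) x 310 (y) mm outside, 30 mm high, walls and floor 8 mm thick, in which the things to be laid out lie. Origin: centre of its underside. x points away from the robot, y to its left (turned by up to 0.15 rad).
- block_c (a point): Flat polished steel bench block, 60 x 60 x 20 mm (0.4 to 0.7 kg), lying flat in the tray with the tin standing on it. The point is its centre, 10 mm above its underside; x and y run along its sides, z up.
- dome_c (a point): Brass doming block, a 40 mm cube with round hollows in its faces (0.3 to 0.55 kg). The point is its centre, 20 mm above its underside; x and y run along its sides, z up.
- tin_c (a point): Round aluminium screw-lid tin, 46 mm across (lid, upper half; the body below is 43 mm), 22 mm high. It stands on the bench block at the start. The point is its centre, half-way up; z up.
- punch_c (a point): Steel doming punch with the LARGE ball, lying on its side, 80 mm long: eight-sided shank 12 mm thick, a ball 20 mm across at one end. The point is on the shank's axis at the balance point, 43 mm from the tail end and 27 mm from the ball's centre, 8.5 mm above what it lies on; x runs along the punch towards the ball, z up.
- small_punch_c (a point): Steel doming punch with the SMALL ball, lying on its side, 72 mm long: shank 9 mm thick, ball 11 mm across. It stays in the tray. The point is on the shank, 27 mm from the ball's centre; x runs along it towards the ball.
- mallet_grip (a point): Rawhide mallet lying on its side, 243 mm long: tan round head 38 mm across, 70 mm long, crosswise to the wooden handle. The point is on the handle's axis (17 mm thick here), 50 mm from the head's centre, near the balance point, 17 mm above what it lies on. x runs along the handle towards the head, y along the head, z up. The mallet reaches 167 mm from the point in -x, 76 mm in +x.
- stand: Beech punch stand, 50 x 100 mm, 32 mm high, with rows of small punches standing in it up to 86 mm high. Stands near a far corner of the pad and stays where it is. Origin: centre of its underside.
- pot: Small clear plastic pot with a white lid, 45 mm across, 33 mm high. Stands near the other far corner of the pad and stays where it is. Origin: centre of its underside.
Things that resemble listed ones, but are neither listed nor needed, are in the scene too. What is shaped like the part that bears block_c but green or red is not meant.

How it is judged:
By the outcome, as a careful person would: the job done as asked, in the order asked, and still so for the second after the job is handed in, with the robot touching nothing.
It also fails if it takes over 134 s, if anything falls off the work surface, if the arm or the gripper's body presses on something with over 40 N, if the wrist force passes 120 N, or if a joint passes its speed limit or range.

## Working session

There is one attempt and no reset: what is moved stays moved. The work goes in short steps, Python scripts to look and compute and a shell command to move; the robot and the scene stay as the last step left them, time stands still between calls to the robot, and variables do not carry over. Pictures are saved under pics/ and viewed, at most 14 in all, crops included, and the job is handed in when it is done.

```bash
ls; mkdir -p pics
python3 - <<'E'
from station import sense,vision
import cv2,numpy as np
print(sense())
for n in("scene","top"):
    s=vision.snapshot(n);cv2.imwrite(f"pics/{n}0.png",s["image"]);np.savez(f"/tmp/{n}0.npz",**s)
    print(n,s["mtx"].tolist(),s["dist"],s["pose"].round(3).tolist())
E
```

```text
pics
{'t': 0.0, 'q': array([-1.42448283e+00,  5.28482961e-01,  1.43392744e+00, -4.79595070e-05,
        1.18139494e+00, -1.78522365e-01]), 'qd': array([-3.38374263e-04, -1.40224025e-03,  4.25929305e-04, -3.83905630e-05,
        3.96667053e-04, -5.21625449e-04]), 'tau': array([-5.57373696e-04, -4.42351341e+01, -1.78028798e+01, -4.31115632e-04,
        8.59119667e-03, -1.46032971e-05]), 'tcp_pos': array([ 0.19937064, -0.59161561,  0.24731527]), 'tool_rot': array([ 9.86837098e-01,  1.61713692e-01, -4.35532396e-06, -1.10655661e-03]), 'force': array([-0.08885362, -0.19252559, -0.01696104]), 'ft_torque': array([-0.00375729,  0.02232154,  0.01903695]), 'gripper_force': 0.0, 'finger_gap': 0.9990833804744368}
scene [[493.36542721163073, 0.0, 284.21528775242325], [0.0, 493.36542721163073, 218.8494800715831], [0.0, 0.0, 1.0]] [-0.0638824  0.         0.         0.         0.       ] [[0.138, 0.64, -0.755, 1.345], [0.99, -0.082, 0.112, -0.128], [0.01, -0.764, -0.646, 0.714], [0.0, 0.0, 0.0, 1.0]]
top [[387.9732264238353, 0.0, 274.618674434889], [0.0, 387.9732264238353, 211.93754694555085], [0.0, 0.0, 1.0]] [0.00850128 0.         0.         0.         0.        ] [[-0.009, -0.983, 0.184, 0.403], [-1.0, 0.01, 0.002, 0.01], [-0.004, -0.184, -0.983, 0.839], [0.0, 0.0, 0.0, 1.0]]
```

View pics/top0.png

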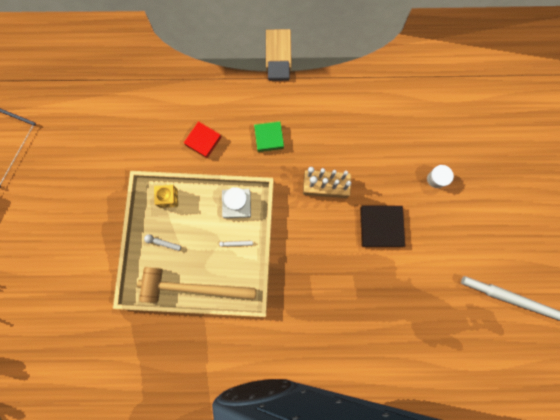

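View pics/scene0.png

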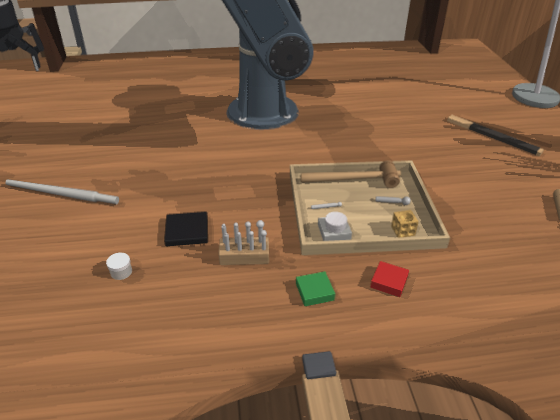

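The top view has world +x up and +y left. In it:
- Tray at about (197,244), with brass cube (164,195).
- Tin on the grey bench block (235,202). The green (269,136) and red (202,139) blocks are the decoys.
- Large-ball punch (163,243), small punch (237,244), mallet head (150,286).
- Pad (383,226), stand (327,183), pot (441,176).

Next I'll make rectified enlarged crops.

```bash
cat > h.py <<'E'
import cv2,numpy as np
from station import sense,vision
def px2w(s,uv,z):
    "pixels -> world on plane z"
    n=cv2.undistortPoints(np.array(uv,float).reshape(-1,1,2),s["mtx"],s["dist"]).reshape(-1,2)
    d=np.c_[n,np.ones(len(n))]@s["pose"][:3,:3].T; o=s["pose"][:3,3]
    z=np.broadcast_to(z,len(n))
    return o+d*((z-o[2])/d[:,2])[:,None]
def cloud(s):
    h,w=s["range_z"].shape
    uv=np.stack(np.meshgrid(np.arange(w),np.arange(h)),-1).reshape(-1,1,2).astype(float)
    n=cv2.undistortPoints(uv,s["mtx"],s["dist"]).reshape(-1,2); r=s["range_z"].reshape(-1,1)
    P=np.c_[n*r,r]@s["pose"][:3,:3].T+s["pose"][:3,3]; P[r[:,0]==0]=np.nan
    return P.reshape(h,w,3)
def ortho(s,cx,cy,sx,sy,z,k=2000):
    "metric top-down view on plane z; up=+x left=+y; k px per m; grid each 20 mm labelled every 40"
    W,H=int(sy*k),int(sx*k)
    j,i=np.meshgrid(np.arange(W),np.arange(H))
    X=np.stack([cx+sx/2-i/k,cy+sy/2-j/k,np.full(i.shape,z)],-1).reshape(-1,3)
    R=s["pose"][:3,:3].T; t=-R@s["pose"][:3,3]
    p,_=cv2.projectPoints(X,cv2.Rodrigues(R)[0],t,s["mtx"],s["dist"])
    p=p.reshape(H,W,2).astype(np.float32)
    im=cv2.remap(s["image"],p[...,0],p[...,1],cv2.INTER_CUBIC)
    for a in np.arange(np.ceil((cx-sx/2)/.02)*.02,cx+sx/2,.02):
        y=int((cx+sx/2-a)*k);L=round(a*1000)%100==0;cv2.line(im,(0,y),(W,y) if L else (8,y),(255,255,0),1);cv2.putText(im,f"{a*1000:.0f}",(10,y),0,.35,(255,255,255),1)
    for a in np.arange(np.ceil((cy-sy/2)/.02)*.02,cy+sy/2,.02):
        x=int((cy+sy/2-a)*k);L=round(a*1000)%100==0;cv2.line(im,(x,0),(x,H) if L else (x,8),(255,255,0),1);cv2.putText(im,f"{a*1000:.0f}",(x,18),0,.35,(255,255,255),1)
    return im
E
python3 - <<'E'
from h import *
s=dict(np.load("/tmp/top0.npz"));P=cloud(s)
for u,v in[(164,195),(235,200),(223,214),(150,286),(200,290),(383,226),(148,238),(175,246),(210,260),(320,290),(327,190),(441,176),(237,244)]:
    print((u,v),P[v,u].round(4))
b=px2w(s,[(197,244)],.02)[0];print(b)
cv2.imwrite("pics/tray1.png",ortho(s,b[0],b[1],.34,.36,.025,1650))
c=px2w(s,[(383,210)],.018)[0];print(c)
cv2.imwrite("pics/pad1.png",ortho(s,c[0],c[1],.24,.36,.018,2000))
E
```

```text
(164, 195) [0.592  0.2467 0.035 ]
(235, 200) [0.5763 0.0941 0.0499]
(223, 214) [0.5512 0.1218 0.0268]
(150, 286) [0.4022 0.2627 0.0479]
(200, 290) [0.3932 0.1652 0.0337]
(383, 226) [ 0.5237 -0.2197  0.0159]
(148, 238) [0.5013 0.2784 0.0276]
(175, 246) [0.4846 0.2227 0.0213]
(210, 260) [0.4554 0.1506 0.0073]
(320, 290) [ 3.905e-01 -8.260e-02  2.000e-04]
(327, 190) [ 0.6006 -0.1007  0.0305]
(441, 176) [ 0.6285 -0.3457  0.0324]
(237, 244) [0.4883 0.0927 0.014 ]
[0.48848523 0.17668402 0.02      ]
[ 0.55818237 -0.22119949  0.018     ]
```

View pics/tray1.png

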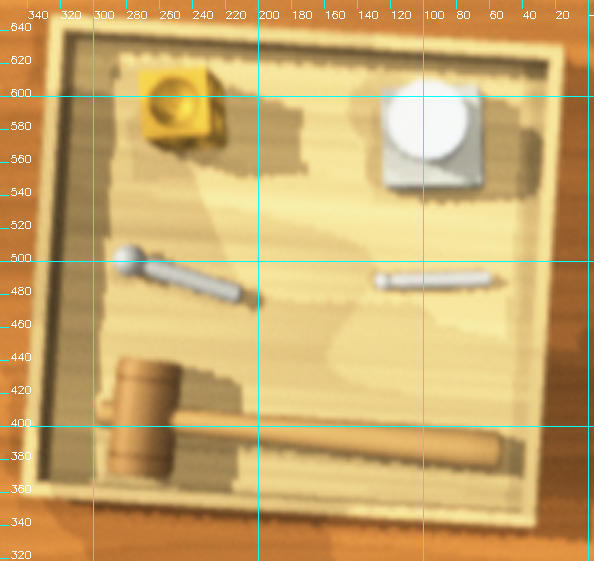

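View pics/pad1.png

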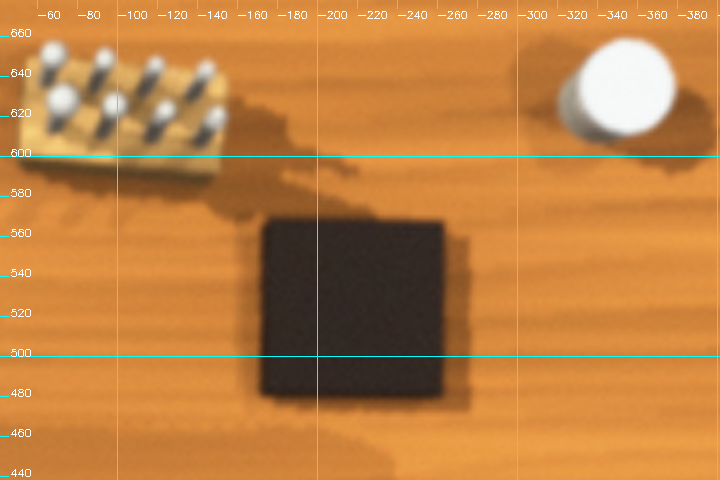

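The tray crop, in world mm, shows:
- Brass cube near (595,252), and the steel block near (570,93) with the white/silver tin on it.
- Large-ball punch with its ball at (500,280), and the small one near (488,95).
- Mallet head near (405,270).

The pad is at about (524,-217), the stand to its far left and the pot to its far right. The grey block under the tin is the one meant. The red and green ones lie outside the tray.

Next I'll fit precise poses using both cameras.

```bash
cat > m.py <<'E'
from h import *
import sys
def rect(Q):
    (c,(w,h),a)=cv2.minAreaRect((Q[:,:2]*1000).astype(np.float32)); return [round(float(x),1) for x in (*c,w,h,a)]
def sel(P,x0,x1,y0,y1,z0,z1):
    return P[(P[...,0]>x0)&(P[...,0]<x1)&(P[...,1]>y0)&(P[...,1]<y1)&(P[...,2]>z0)&(P[...,2]<z1)]
def axis(Q):
    c=Q[:,:2].mean(0);v=np.linalg.svd(Q[:,:2]-c,full_matrices=False)[2][0];t=(Q[:,:2]-c)@v
    return c.round(4),np.degrees(np.arctan2(v[1],v[0])).round(1),(c+np.outer([t.min(),t.max()],v)).round(4).tolist()
E
python3 - <<'E'
from m import *
for n in("top","scene"):
    s=dict(np.load(f"/tmp/{n}0.npz"));P=cloud(s);print("==",n)
    for nm,b in dict(pad=(.44,.62,-.30,-.13,.012,.024),block=(.52,.625,.05,.14,.022,.031),tin=(.54,.62,.05,.14,.045,.056),dome=(.55,.625,.2,.3,.044,.054),stand=(.57,.68,-.2,-.02,.028,.036),pot=(.58,.7,-.4,-.28,.029,.04),
      mhead=(.35,.46,.24,.31,.035,.055),tray=(.3,.68,0,.36,.026,.033)).items():
        Q=sel(P,*b)
        if len(Q)>5: print(nm,len(Q),rect(Q),Q[:,2].mean().round(4))
    for nm,b in dict(handle=(.36,.43,.06,.25,.018,.05),punch=(.46,.53,.19,.30,.0145,.032),ball=(.46,.53,.19,.30,.0235,.032),sp=(.46,.52,.04,.15,.012,.03)).items():
        Q=sel(P,*b)
        if len(Q)>5: print(nm,len(Q),*axis(Q),Q[:,2].max().round(4))
E
```

```text
== top
pad 1771 [535.6, -197.4, 133.2, 109.4, 89.3] 0.0178
block 403 [585.7, 88.9, 78.1, 71.4, 0.6] 0.0276
tin 374 [581.7, 95.3, 44.1, 45.2, 88.5] 0.0491
dome 256 [592.0, 244.8, 41.3, 41.1, 3.8] 0.0473
stand 746 [618.6, -101.3, 100.0, 50.6, 84.9] 0.0318
pot 337 [631.4, -347.4, 43.6, 43.7, 17.6] 0.0328
mhead 597 [406.5, 267.7, 51.1, 71.8, 88.9] 0.0423
tray 3488 [494.3, 179.2, 310.5, 292.1, 86.5] 0.0295
handle 968 [0.3956 0.1524] 84.6 [[0.387, 0.0609], [0.4048, 0.2512]] 0.0387
punch 229 [0.4939 0.2526] 72.7 [[0.4817, 0.2135], [0.5053, 0.2893]] 0.0289
ball 50 [0.5012 0.277 ] 72.8 [[0.4896, 0.2396], [0.5043, 0.287]] 0.0289
sp 145 [0.4908 0.0955] 90.8 [[0.4913, 0.0605], [0.4902, 0.142]] 0.0203
== scene
pad 1252 [525.5, -220.1, 90.9, 93.9, 89.6] 0.0191
block 279 [588.4, 92.3, 67.3, 79.4, 82.1] 0.0282
tin 290 [580.6, 95.2, 44.8, 46.9, 69.0] 0.0504
dome 217 [591.0, 243.8, 43.2, 43.7, 4.0] 0.0483
stand 657 [618.7, -102.5, 99.1, 52.4, 83.8] 0.0329
pot 332 [631.5, -349.6, 45.2, 45.0, 45.9] 0.0338
mhead 262 [407.0, 265.7, 73.1, 49.4, 10.7] 0.0424
tray 2274 [492.8, 178.9, 311.9, 299.2, 86.6] 0.03
handle 676 [0.3981 0.1561] -92.8 [[0.4028, 0.251], [0.3934, 0.0599]] 0.0396
punch 183 [0.4963 0.2519] -108.3 [[0.5073, 0.285], [0.4834, 0.2129]] 0.0311
ball 57 [0.4991 0.265 ] -108.8 [[0.5059, 0.2849], [0.4816, 0.2135]] 0.0311
sp 136 [0.4913 0.095 ] -82.0 [[0.484, 0.1475], [0.4984, 0.0445]] 0.0216
```

```bash
python3 -m crank '[{"dp":[0.55,1,0],"angular":[0,0,-6.2]},{"dp":[0.55,1,0],"angular":[0,0,-6.2]},{"dp":[0.55,1,0],"angular":[0,0,-6.2]},{"dp":[0.55,1,0],"angular":[0,0,0]},{"dp":[0.55,1,0],"angular":[0,0,0]},{"dp":[0.55,1,0],"angular":[0,0,0]},{"dp":[0.55,1,0],"angular":[0,0,0]},{"dp":[0.55,1,0],"angular":[0,0,0]},{"dp":[0.55,1,0],"angular":[0,0,0]},{"dp":[0.55,1,0],"angular":[0,0,0]},{"dp":[0.55,1,0],"angular":[0,0,0]},{"dp":[0.55,1,0],"angular":[0,0,0]},{"dp":[0.55,1,0],"angular":[0,0,0]},{"dp":[0.55,1,0],"angular":[0,0,0]},{"dp":[0.55,1,0],"angular":[0,0,0]},{"dp":[0.55,1,0],"angular":[0,0,0]},{"dp":[0.55,1,0],"angular":[0,0,0]},{"dp":[0.55,1,0],"angular":[0,0,0]},{"dp":[0.55,1,0],"angular":[0,0,0]},{"dp":[0.55,1,0],"angular":[0,0,0]}]' 0 40
python3 - <<'E'
from m import *
for n in("top","scene"):
    s=dict(np.load(f"/tmp/{n}0.npz"));P=cloud(s)
    Q=sel(P,.46,.585,-.275,-.165,.0145,.022);print(n,"pad",rect(Q))
    Q=sel(P,.52,.612,.055,.13,.0235,.031);print("block",rect(Q))
E
```

```text
t: 2.1
tcp_pos: [0.5297, 0.0091, 0.248]
tool_rot: [1.0, 0.0, -0.0, -0.0]
force: [0.1, -1.5, 0.0]
finger_gap: 1.001
gripper_force: 0.0
top pad [525.3, -218.6, 90.3, 89.1, 89.6]
block [576.8, 95.1, 59.9, 59.9, 2.2]
scene pad [525.5, -220.1, 90.9, 93.9, 89.6]
block [576.6, 94.5, 63.2, 61.0, 1.7]
```

```bash
python3 -m crank '[{"dp":[0.57,0.96,0],"angular":[0,0,0]},{"dp":[0.57,0.96,0],"angular":[0,0,0]},{"dp":[0.57,0.95,0],"angular":[0,0,0]},{"dp":[0,0,-1],"angular":[0,0,0]},{"dp":[0,0,-1],"angular":[0,0,0]},{"dp":[0,0,-1],"angular":[0,0,0]},{"dp":[0,0,-1],"angular":[0,0,0]},{"dp":[0,0,-1],"angular":[0,0,0]},{"dp":[0,0,-0.5],"angular":[0,0,0]},{"dp":[0,0,-0.5],"angular":[0,0,0]},{"dp":[0,0,-0.4],"angular":[0,0,0]},{"dp":[0,0,-0.3],"angular":[0,0,0]},{"dp":[0,0,0],"angular":[0,0,0]},{"dp":[0,0,0],"angular":[0,0,0]}]' 0 40; python3 -m crank '[{"dp":[0,0,0],"angular":[0,0,0]},{"dp":[0,0,0],"angular":[0,0,0]},{"dp":[0,0,0],"angular":[0,0,0]},{"dp":[0,0,0],"angular":[0,0,0]},{"dp":[0,0,0],"angular":[0,0,0]},{"dp":[0,0,0],"angular":[0,0,0]},{"dp":[0,0,0],"angular":[0,0,0]},{"dp":[0,0,0],"angular":[0,0,0]}]' 0.6 30
```

```text
t: 3.5
tcp_pos: [0.5812, 0.0938, 0.0477]
tool_rot: [1.0, 0.0, 0.0, 0.0]
force: [-0.1, -0.1, 0.5]
finger_gap: 1.001
gripper_force: 0.0
t: 4.3
tcp_pos: [0.5812, 0.0938, 0.0482]
tool_rot: [1.0, 0.0, 0.001, 0.0]
force: [-1.1, -0.6, 6.3]
finger_gap: 0.52
gripper_force: 30.2
```

```bash
python3 -m crank '[{"dp":[0,0,0.3],"angular":[0,0,0]},{"dp":[0,0,0.7],"angular":[0,0,0]},{"dp":[0,0,1],"angular":[0,0,0]},{"dp":[0,0,1],"angular":[0,0,0]},{"dp":[0,0,1],"angular":[0,0,0]},{"dp":[0,0,1],"angular":[0,0,0]},{"dp":[0.06,-0.95,0],"angular":[0,0,0]},{"dp":[0.06,-0.95,0],"angular":[0,0,0]},{"dp":[0.06,-0.95,0],"angular":[0,0,0]},{"dp":[0.06,-0.95,0],"angular":[0,0,0]},{"dp":[0.06,-0.95,0],"angular":[0,0,0]},{"dp":[0.06,-0.95,0],"angular":[0,0,0]},{"dp":[0.06,-0.95,0],"angular":[0,0,0]},{"dp":[0.06,-0.95,0],"angular":[0,0,0]},{"dp":[0.06,-0.95,0],"angular":[0,0,0]},{"dp":[0.06,-0.95,0],"angular":[0,0,0]},{"dp":[0.06,-0.95,0],"angular":[0,0,0]},{"dp":[0,0,0],"angular":[0,0,0]},{"dp":[0,0,0],"angular":[0,0,0]}]'
```

```text
t: 6.2
tcp_pos: [0.6, -0.22, 0.197]
tool_rot: [1.0, -0.001, -0.0, -0.0]
force: [0.3, 0.7, 0.2]
finger_gap: 0.521
gripper_force: 30.9
```

```bash
python3 -m crank '[{"dp":[0.05,0,-1],"angular":[0,0,0]},{"dp":[0,0,-1],"angular":[0,0,0]},{"dp":[0,0,-1],"angular":[0,0,0]},{"dp":[0,0,-1],"angular":[0,0,0]},{"dp":[0,0,-0.8],"angular":[0,0,0]},{"dp":[0,0,-0.4],"angular":[0,0,0]},{"dp":[0,0,-0.4],"angular":[0,0,0]},{"dp":[0,0,-0.15],"angular":[0,0,0]},{"dp":[0,0,-0.08],"angular":[0,0,0]},{"dp":[0,0,0],"angular":[0,0,0]},{"dp":[0,0,0],"angular":[0,0,0]}]'
```

```text
t: 7.3
tcp_pos: [0.6027, -0.22, 0.0234]
tool_rot: [1.0, 0.0, 0.001, 0.0]
force: [-0.1, -0.5, -1.6]
finger_gap: 0.52
gripper_force: 30.9
```

```bash
python3 -m crank '[{"dp":[0,0,-0.04],"angular":[0,0,0]},{"dp":[0,0,-0.04],"angular":[0,0,0]},{"dp":[0,0,-0.02],"angular":[0,0,0]},{"dp":[0,0,0],"angular":[0,0,0]},{"dp":[0,0,0],"angular":[0,0,0]}]'; python3 -m crank '[{"dp":[0,0,0],"angular":[0,0,0]},{"dp":[0,0,0],"angular":[0,0,0]},{"dp":[0,0,0.05],"angular":[0,0,0]},{"dp":[0,0,0.1],"angular":[0,0,0]},{"dp":[0,0,0.3],"angular":[0,0,0]},{"dp":[0,0,1],"angular":[0,0,0]},{"dp":[0,0,1],"angular":[0,0,0]},{"dp":[0,0,1],"angular":[0,0,0]},{"dp":[0,0,1],"angular":[0,0,0]},{"dp":[0,0,1],"angular":[0,0,0]},{"dp":[0,0,0.5],"angular":[0,0,0]}]' 0.25
```

```text
t: 7.8
tcp_pos: [0.6023, -0.2199, 0.0202]
tool_rot: [1.0, 0.0, 0.0, 0.0]
force: [-1.1, 0.8, 5.5]
finger_gap: 0.522
gripper_force: 31.4
t: 8.9
tcp_pos: [0.6033, -0.2203, 0.202]
tool_rot: [1.0, 0.0, 0.003, 0.001]
force: [0.0, -0.3, -0.1]
finger_gap: 0.748
gripper_force: 0.0
```

```bash
python3 -m crank '[{"dp":[-0.08,0.95,0],"angular":[0,0,2]},{"dp":[-0.08,0.95,0],"angular":[0,0,0]},{"dp":[-0.08,0.95,0],"angular":[0,0,0]},{"dp":[-0.08,0.95,0],"angular":[0,0,0]},{"dp":[-0.08,0.95,0],"angular":[0,0,0]},{"dp":[-0.08,0.95,0],"angular":[0,0,0]},{"dp":[-0.08,0.95,0],"angular":[0,0,0]},{"dp":[-0.08,0.95,0],"angular":[0,0,0]},{"dp":[-0.08,0.95,0],"angular":[0,0,0]},{"dp":[-0.08,0.95,0],"angular":[0,0,0]},{"dp":[-0.08,0.95,0],"angular":[0,0,0]},{"dp":[0,0.05,0],"angular":[0,0,0]},{"dp":[0,0,0],"angular":[0,0,0]}]' 0.13 60
python3 - <<'E'
from m import *
s=vision.snapshot("scene");P=cloud(s)
Q=sel(P,.52,.612,.055,.13,.0235,.031);print("block",rect(Q))
Q=sel(P,.57,.65,-.27,-.17,.018,.026);print("tin",rect(Q),Q[:,2].mean())
E
```

```text
t: 10.2
tcp_pos: [0.5757, 0.0958, 0.1985]
tool_rot: [1.0, 0.018, 0.0, 0.0]
force: [0.3, -0.3, -0.0]
finger_gap: 0.875
gripper_force: 0.0
block [575.2, 94.3, 65.4, 60.8, 1.1]
tin [597.6, -218.2, 55.1, 78.3, 1.6] 0.02245263312997894
```

```bash
python3 -m crank '[{"dp":[0,-0.03,-1],"angular":[0,0,0]},{"dp":[0,0,-1],"angular":[0,0,0]},{"dp":[0,0,-1],"angular":[0,0,0]},{"dp":[0,0,-1],"angular":[0,0,0]},{"dp":[0,0,-0.6],"angular":[0,0,0]},{"dp":[0,0,-0.4],"angular":[0,0,0]},{"dp":[0,0,-0.3],"angular":[0,0,0]},{"dp":[0,0,-0.25],"angular":[0,0,0]},{"dp":[0,0,0],"angular":[0,0,0]},{"dp":[0,0,0],"angular":[0,0,0]}]'; python3 -m crank '[{"dp":[0,0,0],"angular":[0,0,0]},{"dp":[0,0,0],"angular":[0,0,0]},{"dp":[0,0,0],"angular":[0,0,0]},{"dp":[0,0,0],"angular":[0,0,0]},{"dp":[0,0,0],"angular":[0,0,0]},{"dp":[0,0,0],"angular":[0,0,0]},{"dp":[0,0,0],"angular":[0,0,0]}]' 0.5 70
```

```text
t: 11.25
tcp_pos: [0.5762, 0.0943, 0.032]
tool_rot: [1.0, 0.018, 0.001, 0.0]
force: [0.5, 1.0, -0.0]
finger_gap: 0.871
gripper_force: 0.0
t: 11.95
tcp_pos: [0.5763, 0.0946, 0.0329]
tool_rot: [1.0, 0.018, 0.001, -0.0]
force: [-1.0, 0.1, 5.9]
finger_gap: 0.678
gripper_force: 75.1
```

```bash
python3 -m crank '[{"dp":[0,0,0.2],"angular":[0,0,0]},{"dp":[0,0,0.5],"angular":[0,0,0]},{"dp":[0,0,0.8],"angular":[0,0,0]},{"dp":[0,0,1],"angular":[0,0,0]},{"dp":[0,0,1],"angular":[0,0,0]},{"dp":[0,0,1],"angular":[0,0,0]},{"dp":[-0.15,-0.95,0],"angular":[0,0,-2.4]},{"dp":[-0.15,-0.95,0],"angular":[0,0,0]},{"dp":[-0.15,-0.95,0],"angular":[0,0,0]},{"dp":[-0.15,-0.95,0],"angular":[0,0,0]},{"dp":[-0.15,-0.95,0],"angular":[0,0,0]},{"dp":[-0.15,-0.95,0],"angular":[0,0,0]},{"dp":[-0.15,-0.95,0],"angular":[0,0,0]},{"dp":[-0.15,-0.95,0],"angular":[0,0,0]},{"dp":[-0.15,-0.95,0],"angular":[0,0,0]},{"dp":[-0.15,-0.95,0],"angular":[0,0,0]},{"dp":[-0.15,-0.95,0],"angular":[0,0,0]},{"dp":[0,0,0],"angular":[0,0,0]},{"dp":[0,0,0],"angular":[0,0,0]}]'
python3 - <<'E'
from m import *
for n in("top","scene"):
    s=vision.snapshot(n);P=cloud(s);t=sense()["tcp_pos"];print(t)
    for h in (-.012,-.008,-.004):
        Q=sel(P,.45,.6,-.29,-.14,t[2]+h-.003,t[2]+h+.003);print(n,h,len(Q),rect(Q))
    cv2.imwrite(f"pics/{n}2.png",s["image"])
E
```

```text
t: 13.85
tcp_pos: [0.5254, -0.2193, 0.1666]
tool_rot: [1.0, -0.004, -0.0, -0.001]
force: [-0.4, 0.1, -5.9]
finger_gap: 0.675
gripper_force: 77.0
[ 0.52538291 -0.21841355  0.16645905]
top -0.012 0 [0.0, 0.0, 0.0, 0.0, 0.0]
top -0.008 0 [0.0, 0.0, 0.0, 0.0, 0.0]
top -0.004 0 [0.0, 0.0, 0.0, 0.0, 0.0]
[ 0.52551351 -0.21795964  0.1664137 ]
scene -0.012 77 [552.8, -224.5, 67.1, 19.6, 73.9]
scene -0.008 200 [525.7, -220.5, 62.6, 73.4, 0.6]
scene -0.004 558 [526.3, -219.8, 80.9, 63.0, 89.8]
```

View pics/scene2.png

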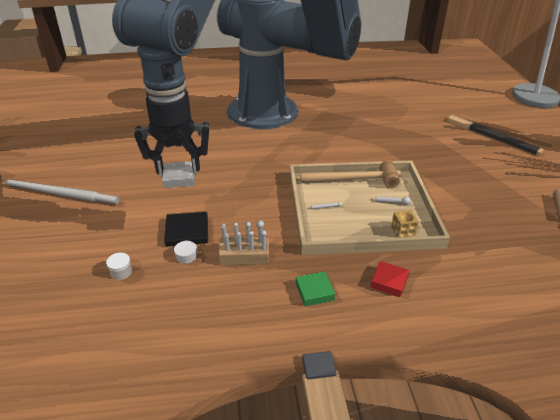

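The block is held level above the pad at (178,175), and the tin stands behind the pad at (185,252). Lowering.

```bash
python3 -m crank '[{"dp":[0,0,-0.6],"angular":[0,0,0]},{"dp":[0,0,-1],"angular":[0,0,0]},{"dp":[0,0,-1],"angular":[0,0,0]},{"dp":[0,0,-0.6],"angular":[0,0,0]},{"dp":[0,0,-0.4],"angular":[0,0,0]},{"dp":[0,0,-0.3],"angular":[0,0,0]},{"dp":[0,0,-0.1],"angular":[0,0,0]},{"dp":[0,0,-0.03],"angular":[0,0,0]},{"dp":[0,0,0],"angular":[0,0,0]},{"dp":[0,0,0],"angular":[0,0,0]}]'
```

```text
t: 14.95
tcp_pos: [0.5267, -0.2195, 0.0463]
tool_rot: [1.0, -0.003, 0.001, 0.0]
force: [-0.4, -0.4, -5.1]
finger_gap: 0.673
gripper_force: 77.0
```

```bash
python3 -m crank '[{"dp":[-0.03,0,-0.05],"angular":[0,0,0]},{"dp":[0,0,-0.04],"angular":[0,0,0]},{"dp":[0,0,-0.03],"angular":[0,0,0]},{"dp":[0,0,0],"angular":[0,0,0]},{"dp":[0,0,0],"angular":[0,0,0]}]'
```

```text
t: 15.45
tcp_pos: [0.5252, -0.2192, 0.0429]
tool_rot: [1.0, -0.003, 0.0, 0.0]
force: [-1.8, 1.3, 7.0]
finger_gap: 0.673
gripper_force: 78.3
```

```bash
python3 -m crank '[{"dp":[0,0,0],"angular":[0,0,0]},{"dp":[0,0,0],"angular":[0,0,0]},{"dp":[0,0,0],"angular":[0,0,0]},{"dp":[0,0,0.2],"angular":[0,0,0]},{"dp":[0,0,0.8],"angular":[0,0,0]},{"dp":[0,0,1],"angular":[0,0,0]},{"dp":[0,0,1],"angular":[0,0,0]},{"dp":[0,0,1],"angular":[0,0,0]},{"dp":[0,0,0.5],"angular":[0,0,0]}]' 0.15
python3 -m crank '[{"dp":[0.14,0.96,0],"angular":[0,0,4.2]},{"dp":[0.14,0.96,0],"angular":[0,0,0]},{"dp":[0.14,0.96,0],"angular":[0,0,0]},{"dp":[0.14,0.96,0],"angular":[0,0,0]},{"dp":[0.14,0.96,0],"angular":[0,0,0]},{"dp":[0.14,0.96,0],"angular":[0,0,0]},{"dp":[0.14,0.96,0],"angular":[0,0,0]},{"dp":[0.14,0.96,0],"angular":[0,0,0]},{"dp":[0.14,0.96,0],"angular":[0,0,0]},{"dp":[0.14,0.96,0],"angular":[0,0,0]},{"dp":[0.14,0.96,0],"angular":[0,0,0]},{"dp":[0.14,0.96,0],"angular":[0,0,0]},{"dp":[0.14,0.96,0],"angular":[0,0,0]},{"dp":[0.14,0.96,0],"angular":[0,0,0]},{"dp":[0.14,0.96,0],"angular":[0,0,0]},{"dp":[0.14,0.96,0],"angular":[0,0,0]},{"dp":[0,0,0],"angular":[0,0,0]},{"dp":[0,0,0],"angular":[0,0,0]}]' 0.3
python3 - <<'E'
from m import *
for n in("top","scene"):
    s=vision.snapshot(n);P=cloud(s)
    Q=sel(P,.48,.575,-.27,-.165,.033,.043);print(n,"block",rect(Q))
    Q=sel(P,.57,.65,-.27,-.165,.019,.026);print("tin",rect(Q))
    Q=sel(P,.55,.625,.2,.3,.044,.054);print("dome",rect(Q))
    cv2.imwrite(f"pics/{n}3.png",s["image"])
E
```

```text
t: 16.35
tcp_pos: [0.5265, -0.2198, 0.1801]
tool_rot: [1.0, -0.003, 0.002, 0.001]
force: [0.6, -0.7, -0.7]
finger_gap: 0.851
gripper_force: 0.0
t: 18.15
tcp_pos: [0.5921, 0.2422, 0.1769]
tool_rot: [0.999, 0.034, -0.0, 0.0]
force: [-0.3, 0.1, 0.2]
finger_gap: 0.698
gripper_force: 0.0
top block [526.0, -218.5, 60.9, 58.3, 88.8]
tin [602.0, -218.5, 44.4, 45.0, 87.1]
dome [592.2, 244.3, 40.3, 40.4, 4.1]
scene block [525.1, -219.5, 60.3, 64.0, 88.9]
tin [595.2, -218.7, 45.7, 60.8, 78.2]
dome [591.0, 243.1, 44.0, 42.8, 5.8]
```

```bash
python3 -m crank '[{"dp":[0,0.05,-1],"angular":[0,0,0]},{"dp":[0,0,-1],"angular":[0,0,0]},{"dp":[0,0,-1],"angular":[0,0,0]},{"dp":[0,0,-0.8],"angular":[0,0,0]},{"dp":[0,0,-0.5],"angular":[0,0,0]},{"dp":[0,0,-0.3],"angular":[0,0,0]},{"dp":[0,0,-0.2],"angular":[0,0,0]},{"dp":[0,0,0],"angular":[0,0,0]},{"dp":[0,0,0],"angular":[0,0,0]}]'; python3 -m crank '[{"dp":[0,0,0],"angular":[0,0,0]},{"dp":[0,0,0],"angular":[0,0,0]},{"dp":[0,0,0],"angular":[0,0,0]},{"dp":[0,0,0],"angular":[0,0,0]},{"dp":[0,0,0],"angular":[0,0,0]},{"dp":[0,0,0],"angular":[0,0,0]},{"dp":[0,0,0],"angular":[0,0,0]}]' 0.75 70
```

```text
t: 19.15
tcp_pos: [0.5932, 0.2433, 0.0338]
tool_rot: [0.999, 0.033, 0.001, -0.0]
force: [0.2, -0.8, 0.1]
finger_gap: 0.697
gripper_force: 0.0
t: 19.85
tcp_pos: [0.5934, 0.2436, 0.0342]
tool_rot: [0.999, 0.033, 0.001, -0.0]
force: [-0.2, 0.7, 5.1]
finger_gap: 0.457
gripper_force: 71.8
```

```bash
python3 -m crank '[{"dp":[0,0,0.2],"angular":[0,0,0]},{"dp":[0,0,0.6],"angular":[0,0,0]},{"dp":[0,0,1],"angular":[0,0,0]},{"dp":[0,0,1],"angular":[0,0,0]},{"dp":[0,0,1],"angular":[0,0,0]},{"dp":[0,0,1],"angular":[0,0,0]}]'
python3 -m crank '[{"dp":[-0.14,-0.96,0],"angular":[0,0,-4.4]},{"dp":[-0.14,-0.96,0],"angular":[0,0,0]},{"dp":[-0.14,-0.96,0],"angular":[0,0,0]},{"dp":[-0.14,-0.96,0],"angular":[0,0,0]},{"dp":[-0.14,-0.96,0],"angular":[0,0,0]},{"dp":[-0.14,-0.96,0],"angular":[0,0,0]},{"dp":[-0.14,-0.96,0],"angular":[0,0,0]},{"dp":[-0.14,-0.96,0],"angular":[0,0,0]},{"dp":[-0.14,-0.96,0],"angular":[0,0,0]},{"dp":[-0.14,-0.96,0],"angular":[0,0,0]},{"dp":[-0.14,-0.96,0],"angular":[0,0,0]},{"dp":[-0.14,-0.96,0],"angular":[0,0,0]},{"dp":[-0.14,-0.96,0],"angular":[0,0,0]},{"dp":[-0.14,-0.96,0],"angular":[0,0,0]},{"dp":[-0.14,-0.96,0],"angular":[0,0,0]},{"dp":[-0.14,-0.96,0],"angular":[0,0,0]},{"dp":[0,0,0],"angular":[0,0,0]},{"dp":[0,0,0],"angular":[0,0,0]},{"dp":[0,0,0],"angular":[0,0,0]}]'
python3 - <<'E'
from m import *
for n in("scene",):
    s=vision.snapshot(n);P=cloud(s);t=sense();print(t["tcp_pos"],t["tool_rot"])
    for h in (.008,.011,.014):
        Q=sel(P,.5,.6,-.245,-.19,t["tcp_pos"][2]+h-.002,t["tcp_pos"][2]+h+.002);print(n,h,len(Q),rect(Q))
    im=cv2.resize(s["image"][100:270,90:310],None,fx=3,fy=3,interpolation=3);cv2.imwrite(f"pics/{n}4.png",im)
E
```

```text
t: 20.45
tcp_pos: [0.5912, 0.2429, 0.177]
tool_rot: [0.999, 0.033, -0.002, 0.0]
force: [-0.0, 0.0, -2.9]
finger_gap: 0.458
gripper_force: 70.9
t: 22.35
tcp_pos: [0.5245, -0.2163, 0.1764]
tool_rot: [1.0, -0.005, -0.001, -0.001]
force: [0.2, -0.2, -3.7]
finger_gap: 0.456
gripper_force: 71.3
[ 0.52476702 -0.21618154  0.1764971 ] [ 9.99988841e-01 -4.61831441e-03 -7.51767169e-04 -6.51689256e-04]
scene 0.008 80 [531.7, -218.0, 43.3, 42.5, 40.0]
scene 0.011 97 [525.9, -214.3, 50.0, 44.8, 73.5]
scene 0.014 167 [522.2, -218.2, 53.2, 44.0, 89.6]
```

View pics/scene4.png

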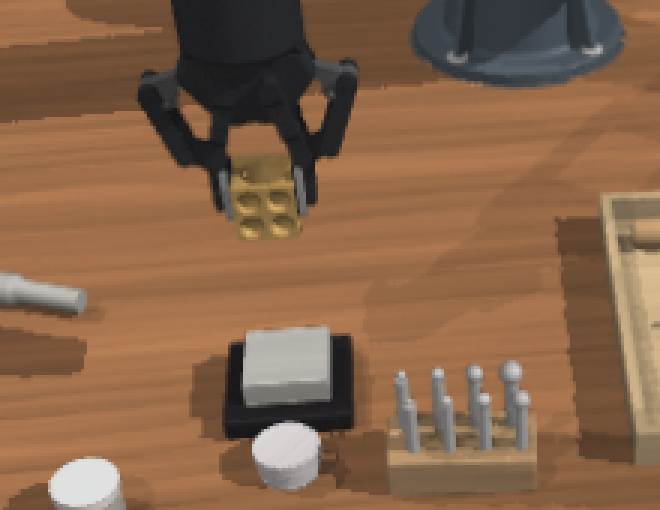

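Held squarely above the block (block at (287,365), tin at (287,455) behind it in the crop). Correcting slightly and lowering.

```bash
python3 -m crank '[{"dp":[0.04,-0.09,-0.6],"angular":[0,0,0]},{"dp":[0,0,-1],"angular":[0,0,0]},{"dp":[0,0,-0.9],"angular":[0,0,0]},{"dp":[0,0,-0.6],"angular":[0,0,0]},{"dp":[0,0,-0.3],"angular":[0,0,0]},{"dp":[0,0,-0.2],"angular":[0,0,0]},{"dp":[0,0,-0.05],"angular":[0,0,0]},{"dp":[0,0,0],"angular":[0,0,0]},{"dp":[0,0,0],"angular":[0,0,0]},{"dp":[0,0,0],"angular":[0,0,0]}]'
```

```text
t: 23.4
tcp_pos: [0.5269, -0.2206, 0.0683]
tool_rot: [1.0, -0.005, 0.001, 0.0]
force: [-0.1, 0.0, -3.9]
finger_gap: 0.459
gripper_force: 71.3
```

```bash
python3 -m crank '[{"dp":[0,0.03,-0.06],"angular":[0,0,0]},{"dp":[0,0,-0.04],"angular":[0,0,0]},{"dp":[0,0,-0.03],"angular":[0,0,0]},{"dp":[0,0,-0.02],"angular":[0,0,0]},{"dp":[0,0,0],"angular":[0,0,0]},{"dp":[0,0,0],"angular":[0,0,0]}]'
```

```text
t: 24.0
tcp_pos: [0.5264, -0.2193, 0.0642]
tool_rot: [1.0, -0.005, 0.0, 0.0]
force: [-2.6, 0.8, 5.8]
finger_gap: 0.458
gripper_force: 72.8
```

```bash
python3 -m crank '[{"dp":[0,0,0],"angular":[0,0,0]},{"dp":[0,0,0],"angular":[0,0,0]},{"dp":[0,0,0],"angular":[0,0,0]},{"dp":[0,0,0.2],"angular":[0,0,0]},{"dp":[0,0,0.8],"angular":[0,0,0]},{"dp":[0,0,1],"angular":[0,0,0]},{"dp":[0,0,1],"angular":[0,0,0]},{"dp":[0,0,1],"angular":[0,0,0]}]' 0.3
python3 -m crank '[{"dp":[-0.06,0.98,0],"angular":[0,0,0]},{"dp":[-0.06,0.98,0],"angular":[0,0,0]},{"dp":[-0.06,0.98,0],"angular":[0,0,0]},{"dp":[-0.06,0.98,0],"angular":[0,0,8]},{"dp":[-0.06,0.98,0],"angular":[0,0,8]},{"dp":[-0.06,0.98,0],"angular":[0,0,8]},{"dp":[-0.06,0.98,0],"angular":[0,0,8]},{"dp":[-0.06,0.98,0],"angular":[0,0,8]},{"dp":[-0.06,0.98,0],"angular":[0,0,8]},{"dp":[-0.06,0.98,0],"angular":[0,0,8]},{"dp":[-0.06,0.98,0],"angular":[0,0,8]},{"dp":[-0.06,0.98,0],"angular":[0,0,8]},{"dp":[-0.06,0.98,0],"angular":[0,0,0.7]},{"dp":[-0.06,0.98,0],"angular":[0,0,0]},{"dp":[-0.06,0.98,0],"angular":[0,0,0]},{"dp":[-0.06,0.98,0],"angular":[0,0,0]},{"dp":[0,0,0],"angular":[0,0,0]},{"dp":[0,0,0],"angular":[0,0,0]}]' 0.5 50
python3 - <<'E'
from m import *
print(np.degrees(sense()["q"]))
for n in("top","scene"):
    s=vision.snapshot(n);P=cloud(s)
    Q=sel(P,.48,.575,-.27,-.165,.071,.084);print(n,"dome",rect(Q))
    Q=sel(P,.48,.575,-.27,-.165,.034,.042);print(n,"block",rect(Q))
    Q=sel(P,.46,.53,.19,.30,.0145,.032);print("punch",axis(Q) if len(Q)>9 else 0)
    cv2.imwrite(f"pics/{n}5.png",ortho(s,.49,.25,.12,.12,.018,5000))
E
```

```text
t: 24.8
tcp_pos: [0.5263, -0.2193, 0.1843]
tool_rot: [1.0, -0.005, -0.0, -0.0]
force: [0.6, 0.2, 0.2]
finger_gap: 0.701
gripper_force: 0.0
t: 26.6
tcp_pos: [0.4974, 0.2514, 0.183]
tool_rot: [0.808, 0.589, -0.0, 0.0]
force: [-0.8, 0.2, 0.4]
finger_gap: 0.501
gripper_force: 0.0
[ 1.53351535e+01  2.99988208e+01  9.55808455e+01 -2.84376772e-02
  5.44261997e+01  3.31382058e+01]
top dome [525.1, -218.4, 40.5, 40.3, 88.7]
top block [526.0, -218.3, 61.0, 57.8, 89.7]
punch (array([0.494, 0.253]), np.float64(73.0), [[0.4819, 0.2135], [0.5049, 0.2885]])
scene dome [523.9, -219.8, 46.0, 39.8, 0.2]
scene block [524.4, -219.7, 59.9, 64.9, 89.4]
punch (array([0.496, 0.251]), np.float64(71.2), [[0.4831, 0.2132], [0.5076, 0.2852]])
```

View pics/scene5.png

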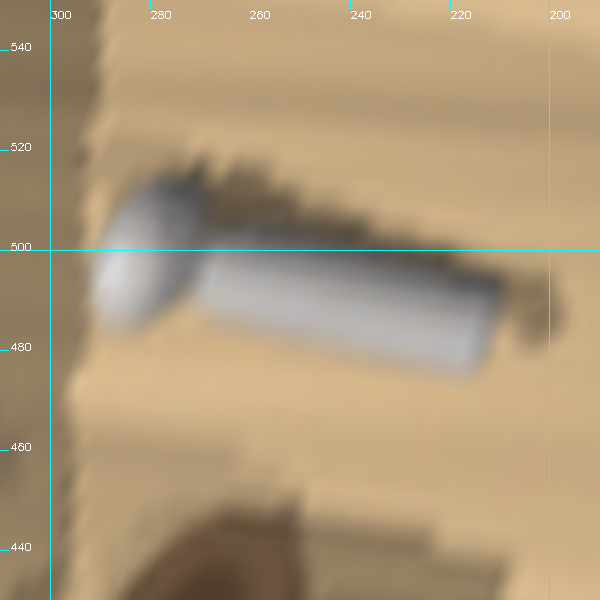

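Crop shows the big ball at about (145,255) px, world (.497,.282), and the tail at (487,330). This is the large-balled punch, with a ball about 20 mm across. The stack on the pad is centred within 1 mm. Grasping the punch.

```bash
python3 -m crank '[{"dp":[-0.1,0.09,-1],"angular":[0,0,0]},{"dp":[0,0,-1],"angular":[0,0,0]},{"dp":[0,0,-1],"angular":[0,0,0]},{"dp":[0,0,-1],"angular":[0,0,0]},{"dp":[0,0,-0.5],"angular":[0,0,0]},{"dp":[0,0,-0.3],"angular":[0,0,0]},{"dp":[0,0,-0.2],"angular":[0,0,0]},{"dp":[0,0,-0.1],"angular":[0,0,0]},{"dp":[0,0,0],"angular":[0,0,0]},{"dp":[0,0,0],"angular":[0,0,0]}]'; python3 -m crank '[{"dp":[0,0,0],"angular":[0,0,0]},{"dp":[0,0,0],"angular":[0,0,0]},{"dp":[0,0,0],"angular":[0,0,0]},{"dp":[0,0,0],"angular":[0,0,0]},{"dp":[0,0,0],"angular":[0,0,0]},{"dp":[0,0,0],"angular":[0,0,0]},{"dp":[0,0,0],"angular":[0,0,0]}]' 0.95 50
```

```text
t: 27.7
tcp_pos: [0.4952, 0.2538, 0.0307]
tool_rot: [0.808, 0.589, 0.001, 0.0]
force: [-0.6, 1.2, 0.2]
finger_gap: 0.492
gripper_force: 0.0
t: 28.4
tcp_pos: [0.4949, 0.2539, 0.0305]
tool_rot: [0.808, 0.589, 0.0, 0.0]
force: [-0.5, 0.8, 6.3]
finger_gap: 0.116
gripper_force: 50.1
```

```bash
python3 -m crank '[{"dp":[0,0,0.3],"angular":[0,0,0]},{"dp":[0,0,0.7],"angular":[0,0,0]},{"dp":[0,0,1],"angular":[0,0,0]},{"dp":[0,0,1],"angular":[0,0,0]},{"dp":[0,0,1],"angular":[0,0,0]},{"dp":[0,0,1],"angular":[0,0,0]}]'
python3 -m crank '[{"dp":[0.08,-0.96,0],"angular":[0,0,-8.1]},{"dp":[0.08,-0.96,0],"angular":[0,0,-8.1]},{"dp":[0.08,-0.96,0],"angular":[0,0,-8.1]},{"dp":[0.08,-0.96,0],"angular":[0,0,-8.1]},{"dp":[0.08,-0.96,0],"angular":[0,0,-8.1]},{"dp":[0.08,-0.96,0],"angular":[0,0,-8.1]},{"dp":[0.08,-0.96,0],"angular":[0,0,-8.1]},{"dp":[0.08,-0.96,0],"angular":[0,0,-8.1]},{"dp":[0.08,-0.96,0],"angular":[0,0,-7.7]},{"dp":[0.08,-0.96,0],"angular":[0,0,0]},{"dp":[0.08,-0.96,0],"angular":[0,0,0]},{"dp":[0.08,-0.96,0],"angular":[0,0,0]},{"dp":[0.08,-0.96,0],"angular":[0,0,0]},{"dp":[0.08,-0.96,0],"angular":[0,0,0]},{"dp":[0,0,0],"angular":[0,0,0]},{"dp":[0,0,0],"angular":[0,0,0]},{"dp":[0,0,0],"angular":[0,0,0]}]'
python3 - <<'E'
from m import *
t=sense();print(t["tcp_pos"],t["tool_rot"])
s=vision.snapshot("scene");P=cloud(s)
Q=sel(P,.45,.6,-.18,-.12,t["tcp_pos"][2]-.035,t["tcp_pos"][2]-.008);print(len(Q),axis(Q))
cv2.imwrite("pics/scene6.png",cv2.resize(s["image"][100:270,90:310],None,fx=3,fy=3,interpolation=3))
E
```

```text
t: 29.0
tcp_pos: [0.4942, 0.2536, 0.1811]
tool_rot: [0.808, 0.589, -0.0, -0.0]
force: [0.1, 0.1, -0.4]
finger_gap: 0.117
gripper_force: 49.4
t: 30.7
tcp_pos: [0.5275, -0.1484, 0.1797]
tool_rot: [1.0, -0.003, -0.001, -0.001]
force: [0.7, -0.4, -1.3]
finger_gap: 0.119
gripper_force: 49.4
[ 0.52754967 -0.1483911   0.17971188] [ 9.99994601e-01 -3.17198862e-03 -6.76135765e-04 -5.28517375e-04]
85 (array([ 0.5361, -0.1483]), np.float64(1.1), [[0.4855, -0.1493], [0.5662, -0.1477]])
```

View pics/scene6.png

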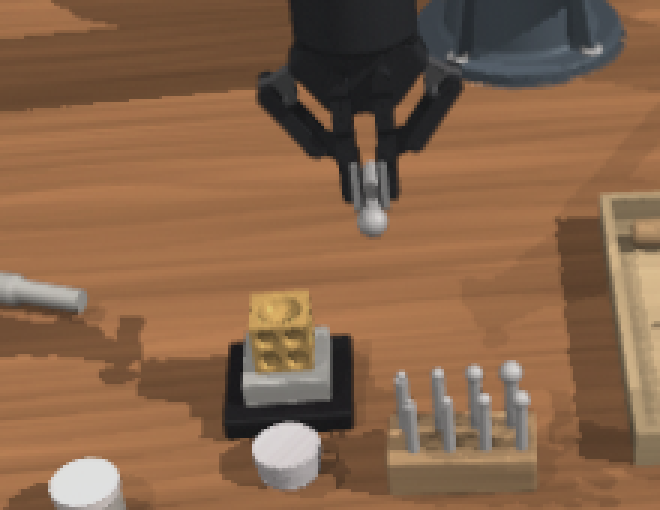

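Ball points away at (372,220) and the stack sits square on the pad. Lowering the punch.

```bash
python3 -m crank '[{"dp":[-0.03,-0.05,-1],"angular":[0,0,0]},{"dp":[0,0,-1],"angular":[0,0,0]},{"dp":[0,0,-1],"angular":[0,0,0]},{"dp":[0,0,-1],"angular":[0,0,0]},{"dp":[0,0,-0.5],"angular":[0,0,0]},{"dp":[0,0,-0.4],"angular":[0,0,0]},{"dp":[0,0,-0.2],"angular":[0,0,0]},{"dp":[0,0,-0.04],"angular":[0,0,0]},{"dp":[0,0,0],"angular":[0,0,0]},{"dp":[0,0,0],"angular":[0,0,0]},{"dp":[0,0,0],"angular":[0,0,0]}]'
```

```text
t: 31.85
tcp_pos: [0.5277, -0.151, 0.0265]
tool_rot: [1.0, -0.003, 0.001, 0.0]
force: [0.2, 2.3, 1.3]
finger_gap: 0.118
gripper_force: 50.0
```

```bash
python3 -m crank '[{"dp":[0,0.04,-0.05],"angular":[0,0,0]},{"dp":[0,0,-0.04],"angular":[0,0,0]},{"dp":[0,0,-0.03],"angular":[0,0,0]},{"dp":[0,0,0],"angular":[0,0,0]},{"dp":[0,0,0],"angular":[0,0,0]}]'
```

```text
t: 32.35
tcp_pos: [0.5278, -0.1496, 0.0226]
tool_rot: [1.0, -0.003, 0.001, 0.0]
force: [0.5, 4.5, 4.9]
finger_gap: 0.115
gripper_force: 50.2
```

```bash
python3 -m crank '[{"dp":[0,0.05,0.03],"angular":[0,0,0]},{"dp":[0,0.05,0],"angular":[0,0,0]},{"dp":[0,0,-0.03],"angular":[0,0,0]},{"dp":[0,0,0],"angular":[0,0,0]}]'; python3 -m crank '[{"dp":[0,0,0],"angular":[0,0,0]},{"dp":[0,0,0],"angular":[0,0,0]},{"dp":[0,0,0],"angular":[0,0,0]}]' 0.85
```

```text
t: 32.75
tcp_pos: [0.5275, -0.1471, 0.0225]
tool_rot: [1.0, -0.003, 0.0, 0.0]
force: [-1.0, 0.6, 4.2]
finger_gap: 0.114
gripper_force: 50.7
t: 33.05
tcp_pos: [0.5273, -0.1469, 0.0218]
tool_rot: [1.0, -0.003, -0.0, -0.0]
force: [0.8, -0.3, -0.3]
finger_gap: 0.147
gripper_force: 0.0
```

```bash
python3 -m crank '[{"dp":[0,0,0.1],"angular":[0,0,0]},{"dp":[0,0,0.3],"angular":[0,0,0]},{"dp":[0,0,0.9],"angular":[0,0,0]},{"dp":[0,0,1],"angular":[0,0,0]},{"dp":[0,0,1],"angular":[0,0,0]},{"dp":[0,0,1],"angular":[0,0,0]},{"dp":[0,0,0.9],"angular":[0,0,0]}]'
python3 -m crank '[{"dp":[-0.32,0.93,0],"angular":[0,0,8.59]},{"dp":[-0.32,0.93,0],"angular":[0,0,8.59]},{"dp":[-0.32,0.93,0],"angular":[0,0,8.59]},{"dp":[-0.32,0.93,0],"angular":[0,0,8.59]},{"dp":[-0.32,0.93,0],"angular":[0,0,8.59]},{"dp":[-0.32,0.93,0],"angular":[0,0,8.59]},{"dp":[-0.32,0.93,0],"angular":[0,0,8.59]},{"dp":[-0.32,0.93,0],"angular":[0,0,8.59]},{"dp":[-0.32,0.93,0],"angular":[0,0,8.59]},{"dp":[-0.32,0.93,0],"angular":[0,0,8.59]},{"dp":[-0.32,0.93,0],"angular":[0,0,0]},{"dp":[-0.32,0.93,0],"angular":[0,0,0]},{"dp":[-0.32,0.93,0],"angular":[0,0,0]},{"dp":[0,0,0],"angular":[0,0,0]},{"dp":[0,0,0],"angular":[0,0,0]},{"dp":[0,0,0],"angular":[0,0,0]}]' 0.4 60
python3 - <<'E'
from m import *
for n in("top","scene"):
    s=vision.snapshot(n);P=cloud(s)
    Q=sel(P,.46,.6,-.17,-.12,.008,.03);print(n,"punch",len(Q),axis(Q))
    Q=sel(P,.36,.44,.06,.24,.025,.04);print("handle",len(Q),axis(Q))
    Q=sel(P,.35,.46,.25,.31,.04,.05);print("headtop",len(Q),rect(Q))
    cv2.imwrite(f"pics/{n}7.png",ortho(s,.40,.17,.14,.28,.033,2500))
E
```

```text
t: 33.75
tcp_pos: [0.5274, -0.1468, 0.1803]
tool_rot: [1.0, -0.003, 0.001, 0.0]
force: [0.9, 0.1, -1.2]
finger_gap: 0.151
gripper_force: 0.0
t: 35.35
tcp_pos: [0.403, 0.2153, 0.1784]
tool_rot: [0.734, 0.679, 0.0, 0.0]
force: [0.2, 0.2, 0.8]
finger_gap: 0.601
gripper_force: 0.0
top punch 248 (array([ 0.5359, -0.1435]), np.float64(-174.6), [[0.5985, -0.1375], [0.4864, -0.1482]])
handle 847 (array([0.3948, 0.1473]), np.float64(-95.1), [[0.4031, 0.2401], [0.3871, 0.0609]])
headtop 31 [404.4, 255.0, 6.1, 59.8, 86.8]
scene punch 120 (array([ 0.5293, -0.1478]), np.float64(-3.4), [[0.4853, -0.1452], [0.5648, -0.1498]])
handle 487 (array([0.3975, 0.1491]), np.float64(-93.6), [[0.4032, 0.2391], [0.3918, 0.06]])
headtop 187 [408.2, 266.2, 27.5, 71.7, 84.5]
```

View pics/scene7.png

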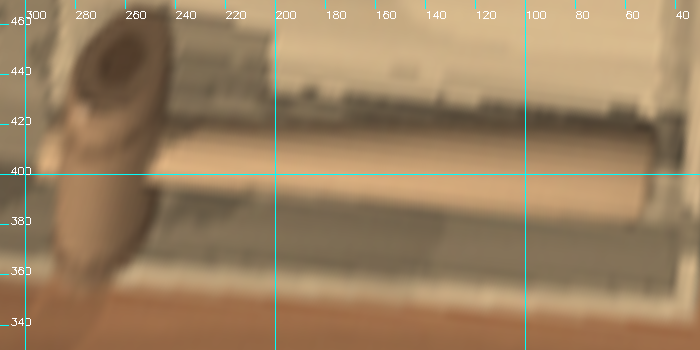

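```bash
python3 -m crank '[{"dp":[-0.08,0,-1],"angular":[0,0,0]},{"dp":[0,0,-1],"angular":[0,0,0]},{"dp":[0,0,-1],"angular":[0,0,0]},{"dp":[0,0,-0.8],"angular":[0,0,0]},{"dp":[0,0,-0.5],"angular":[0,0,0]},{"dp":[0,0,-0.3],"angular":[0,0,0]},{"dp":[0,0,-0.2],"angular":[0,0,0]},{"dp":[0,0,-0.1],"angular":[0,0,0]},{"dp":[0,0,0],"angular":[0,0,0]},{"dp":[0,0,0],"angular":[0,0,0]}]' 0.58; python3 -m crank '[{"dp":[0,0,0],"angular":[0,0,0]},{"dp":[0,0,0],"angular":[0,0,0]},{"dp":[0,0,0],"angular":[0,0,0]},{"dp":[0,0,0],"angular":[0,0,0]},{"dp":[0,0,0],"angular":[0,0,0]},{"dp":[0,0,0],"angular":[0,0,0]},{"dp":[0,0,0],"angular":[0,0,0]}]' 0.95 70
```

```text
t: 36.45
tcp_pos: [0.4006, 0.216, 0.0316]
tool_rot: [0.734, 0.679, 0.001, 0.0]
force: [0.1, 1.1, 0.5]
finger_gap: 0.417
gripper_force: 0.0
t: 37.15
tcp_pos: [0.4005, 0.216, 0.0319]
tool_rot: [0.734, 0.679, 0.001, 0.0]
force: [-0.0, -0.9, 5.9]
finger_gap: 0.169
gripper_force: 68.2
```

```bash
python3 -m crank '[{"dp":[0,0,0.2],"angular":[0,0,0]},{"dp":[0,0,0.5],"angular":[0,0,0]},{"dp":[0,0,0.9],"angular":[0,0,0]},{"dp":[0,0,1],"angular":[0,0,0]},{"dp":[0,0,1],"angular":[0,0,0]},{"dp":[0,0,0.9],"angular":[0,0,0]},{"dp":[0,0,0.5],"angular":[0,0,0]}]'
python3 -m crank '[{"dp":[0.14,-0.97,0],"angular":[0,0,-3]},{"dp":[0.14,-0.97,0],"angular":[0,0,-5]},{"dp":[0.14,-0.97,0],"angular":[0,0,-6]},{"dp":[0.14,-0.97,0],"angular":[0,0,-6]},{"dp":[0.14,-0.97,0],"angular":[0,0,-6]},{"dp":[0.14,-0.97,0],"angular":[0,0,-6]},{"dp":[0.14,-0.97,0],"angular":[0,0,-6]},{"dp":[0.14,-0.97,0],"angular":[0,0,-6]},{"dp":[0.14,-0.97,0],"angular":[0,0,-6]},{"dp":[0.14,-0.97,0],"angular":[0,0,-6]},{"dp":[0.14,-0.97,0],"angular":[0,0,-6]},{"dp":[0.14,-0.97,0],"angular":[0,0,-6]},{"dp":[0.14,-0.97,0],"angular":[0,0,-6]},{"dp":[0.14,-0.97,0],"angular":[0,0,-5]},{"dp":[0.14,-0.97,0],"angular":[0,0,-4]},{"dp":[0.14,-0.97,0],"angular":[0,0,-2.9]},{"dp":[0.14,-0.97,0],"angular":[0,0,0]},{"dp":[0.14,-0.97,0],"angular":[0,0,0]},{"dp":[0,0,0],"angular":[0,0,0]},{"dp":[0,0,0],"angular":[0,0,0]}]'
python3 - <<'E'
from m import *
t=sense();print(t["tcp_pos"],t["tool_rot"],t["force"])
s=vision.snapshot("scene");P=cloud(s);z=t["tcp_pos"][2]
Q=sel(P,.48,.6,-.37,-.25,z-.04,z+.02);print(len(Q),rect(Q),Q[:,2].min()-z)
for n in("top","scene"):
    P=cloud(vision.snapshot(n));Q=sel(P,.46,.575,-.165,-.12,.006,.03);print(n,"punch",len(Q),axis(Q),rect(Q))
cv2.imwrite("pics/scene8.png",cv2.resize(s["image"][100:290,50:310],None,fx=3,fy=3,interpolation=3))
E
```

```text
t: 37.85
tcp_pos: [0.4005, 0.2161, 0.1833]
tool_rot: [0.734, 0.679, 0.001, 0.001]
force: [0.3, -0.7, -1.5]
finger_gap: 0.169
gripper_force: 68.4
t: 39.85
tcp_pos: [0.4751, -0.3077, 0.1807]
tool_rot: [1.0, -0.004, -0.001, -0.001]
force: [-0.1, 0.7, -1.3]
finger_gap: 0.167
gripper_force: 68.4
[ 0.47505079 -0.30768681  0.18074366] [ 9.99991569e-01 -3.98892539e-03 -6.06900187e-04 -7.62386016e-04] [-0.14303129  0.68513809 -1.27485206]
1001 [518.5, -308.9, 76.9, 72.0, 0.3] -0.02046628429295244
top punch 224 (array([ 0.527 , -0.1449]), np.float64(-179.6), [[0.5641, -0.1446], [0.4862, -0.1452]]) [525.2, -146.4, 77.8, 18.8, 0.9]
scene punch 121 (array([ 0.5292, -0.1477]), np.float64(-3.6), [[0.4858, -0.145], [0.5639, -0.1499]]) [524.9, -146.9, 11.9, 78.3, 86.2]
```

View pics/scene8.png

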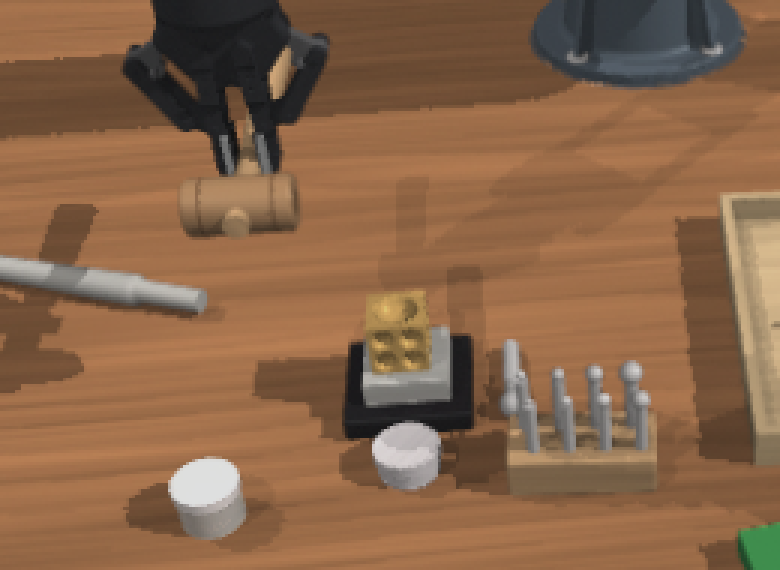

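The mallet head is held at (238,205) pointing away, and the punch lies along the pad's left at (510,375). Lowering the mallet.

```bash
python3 -m crank '[{"dp":[0,0,-0.6],"angular":[0,0,0]},{"dp":[0,0,-1],"angular":[0,0,0]},{"dp":[0,0,-1],"angular":[0,0,0]},{"dp":[0,0,-1],"angular":[0,0,0]},{"dp":[0,0,-0.7],"angular":[0,0,0]},{"dp":[0,0,-0.5],"angular":[0,0,0]},{"dp":[0,0,-0.2],"angular":[0,0,0]},{"dp":[0,0,-0.1],"angular":[0,0,0]},{"dp":[0,0,0],"angular":[0,0,0]},{"dp":[0,0,0],"angular":[0,0,0]}]'; python3 -m crank '[{"dp":[0,0,-0.04],"angular":[0,0,0]},{"dp":[0,0,-0.03],"angular":[0,0,0]},{"dp":[0,0,0],"angular":[0,0,0]},{"dp":[0,0,0],"angular":[0,0,0]}]'
```

```text
t: 41.0
tcp_pos: [0.4763, -0.3083, 0.0291]
tool_rot: [1.0, -0.003, 0.001, 0.001]
force: [0.5, 1.1, -1.0]
finger_gap: 0.169
gripper_force: 68.4
t: 41.4
tcp_pos: [0.4758, -0.3079, 0.0262]
tool_rot: [1.0, -0.003, 0.0, 0.0]
force: [-0.0, 0.1, -1.5]
finger_gap: 0.168
gripper_force: 68.4
```

```bash
python3 -m crank '[{"dp":[0,0,-0.03],"angular":[0,0,0]},{"dp":[0,0,-0.03],"angular":[0,0,0]},{"dp":[0,0,-0.02],"angular":[0,0,0]},{"dp":[0,0,0],"angular":[0,0,0]},{"dp":[0,0,0],"angular":[0,0,0]}]'; python3 -m crank '[{"dp":[0,0,0],"angular":[0,0,0]},{"dp":[0,0,0],"angular":[0,0,0]},{"dp":[0,0,0.05],"angular":[0,0,0]},{"dp":[0,0,0.2],"angular":[0,0,0]},{"dp":[0,0,0.8],"angular":[0,0,0]},{"dp":[0,0,1],"angular":[0,0,0]},{"dp":[0,0,1],"angular":[0,0,0]},{"dp":[0,0,1],"angular":[0,0,0]},{"dp":[-0.3,-0.9,1],"angular":[0,0,0]},{"dp":[-0.3,-0.9,0.5],"angular":[0,0,0]},{"dp":[-0.3,-0.9,0],"angular":[0,0,0]},{"dp":[-0.3,-0.9,0],"angular":[0,0,0]},{"dp":[-0.3,-0.9,0],"angular":[0,0,0]},{"dp":[0,0,0],"angular":[0,0,0]}]' 0.75
python3 - <<'E'
from m import *
for n in("top","scene"):
    s=vision.snapshot(n);P=cloud(s)
    for nm,b in dict(pad=(.47,.575,-.27,-.17,.0145,.022),dome=(.48,.575,-.27,-.17,.073,.084),block=(.48,.575,-.27,-.17,.033,.042),tin=(.579,.63,-.27,-.17,.019,.026),head=(.48,.56,-.36,-.266,.02,.045),punch=(.46,.575,-.165,-.12,.006,.03)).items():
        Q=sel(P,*b);print(n,nm,rect(Q) if len(Q)>9 else 0)
    Q=sel(P,.29,.495,-.335,-.285,.015,.04);print("handle",axis(Q))
    cv2.imwrite(f"pics/{n}9.png",ortho(s,.49,-.22,.36,.32,.018,1600))
E
```

```text
t: 41.9
tcp_pos: [0.4758, -0.3079, 0.024]
tool_rot: [1.0, -0.003, 0.0, 0.0]
force: [-0.0, 0.5, 3.8]
finger_gap: 0.17
gripper_force: 69.0
t: 43.3
tcp_pos: [0.4298, -0.4469, 0.1908]
tool_rot: [1.0, -0.005, 0.001, 0.002]
force: [-0.5, -0.1, 0.1]
finger_gap: 0.247
gripper_force: 0.0
top pad [525.2, -218.6, 90.4, 89.2, 89.5]
top dome [525.1, -221.0, 40.3, 40.5, 89.5]
top block [525.4, -218.4, 61.0, 59.2, 89.4]
top tin [602.1, -218.4, 44.2, 43.8, 84.7]
top head [518.4, -307.0, 70.9, 74.2, 88.9]
top punch [525.3, -143.9, 19.6, 77.9, 86.0]
handle (array([ 0.3971, -0.3033]), np.float64(178.9), [[0.4947, -0.3051], [0.3113, -0.3017]])
scene pad [524.8, -220.2, 91.1, 94.4, 89.8]
scene dome [523.1, -222.1, 45.1, 40.1, 0.3]
scene block [525.7, -219.6, 64.0, 60.2, 0.0]
scene tin [601.8, -220.3, 44.8, 45.1, 89.2]
scene head [518.4, -308.3, 69.1, 76.4, 88.7]
scene punch [526.4, -146.9, 11.8, 78.2, 85.9]
handle (array([ 0.4049, -0.3061]), np.float64(-1.1), [[0.3137, -0.3044], [0.495, -0.3077]])
```

View pics/top9.png

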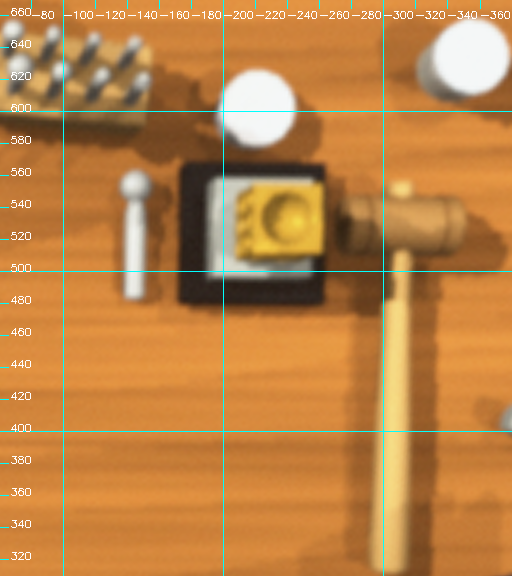

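All are placed, with the tin at the top (257,107) px, punch (135,235), mallet head (405,225). The brass cube at (285,222) has slid about 2.5 mm right on the block, probably from being brushed while I placed the punch. I'll re-centre it by closing on it.

```bash
python3 -m crank '[{"dp":[0.4,0.95,0],"angular":[0,0,0]},{"dp":[0.4,0.95,0],"angular":[0,0,0]},{"dp":[0.4,0.95,0],"angular":[0,0,0]},{"dp":[0.4,0.95,0],"angular":[0,0,0]},{"dp":[0.4,0.95,0],"angular":[0,0,0]},{"dp":[0.4,0.95,0],"angular":[0,0,0]},{"dp":[0.4,0.95,0],"angular":[0,0,0]},{"dp":[0.4,0.95,0],"angular":[0,0,0]},{"dp":[0,0,0],"angular":[0,0,0]},{"dp":[0,0,0],"angular":[0,0,0]},{"dp":[0,0,0],"angular":[0,0,0]}]' 0.28 25
```

```text
t: 44.5
tcp_pos: [0.5265, -0.2149, 0.1902]
tool_rot: [1.0, -0.003, -0.0, 0.0]
force: [0.1, -0.5, 0.2]
finger_gap: 0.722
gripper_force: 0.0
```

```bash
python3 -m crank '[{"dp":[-0.04,-0.11,-1],"angular":[0,0,0]},{"dp":[0,0,-1],"angular":[0,0,0]},{"dp":[0,0,-1],"angular":[0,0,0]},{"dp":[0,0,-0.5],"angular":[0,0,0]},{"dp":[0,0,-0.3],"angular":[0,0,0]},{"dp":[0,0,-0.2],"angular":[0,0,0]},{"dp":[0,0,-0.1],"angular":[0,0,0]},{"dp":[0,0,0],"angular":[0,0,0]},{"dp":[0,0,0],"angular":[0,0,0]},{"dp":[0,0,0],"angular":[0,0,0]}]'
```

```text
t: 45.5
tcp_pos: [0.526, -0.2184, 0.0679]
tool_rot: [1.0, -0.003, 0.001, 0.0]
force: [-0.3, 0.4, 0.4]
finger_gap: 0.718
gripper_force: 0.0
```

```bash
python3 -m crank '[{"dp":[0,-0.03,0],"angular":[0,0,0]},{"dp":[0,0,0],"angular":[0,0,0]},{"dp":[0,0,0],"angular":[0,0,0]},{"dp":[0,0,0],"angular":[0,0,0]},{"dp":[0,0,0],"angular":[0,0,0]},{"dp":[0,0,0],"angular":[0,0,0]},{"dp":[0,0,0],"angular":[0,0,0]}]' 0.6 25;  python3 -m crank '[{"dp":[0,0,0],"angular":[0,0,0]},{"dp":[0,0,0],"angular":[0,0,0]},{"dp":[0,0,0],"angular":[0,0,0]},{"dp":[0,0,0.1],"angular":[0,0,0]},{"dp":[0,0,0.5],"angular":[0,0,0]},{"dp":[0,0,1],"angular":[0,0,0]},{"dp":[0,0,1],"angular":[0,0,0]},{"dp":[0,0,1],"angular":[0,0,0]},{"dp":[-0.3,-0.9,0.5],"angular":[0,0,0]},{"dp":[-0.3,-0.9,0],"angular":[0,0,0]},{"dp":[-0.3,-0.9,0],"angular":[0,0,0]},{"dp":[-0.3,-0.9,0],"angular":[0,0,0]},{"dp":[-0.3,-0.9,0],"angular":[0,0,0]},{"dp":[-0.3,-0.9,0],"angular":[0,0,0]},{"dp":[-0.3,-0.9,0],"angular":[0,0,0]},{"dp":[0,0,0],"angular":[0,0,0]}]' 0.28
python3 - <<'E'
from m import *
for n in("top","scene"):
    s=vision.snapshot(n);P=cloud(s)
    for nm,b in dict(pad=(.47,.575,-.27,-.17,.0145,.022),dome=(.48,.575,-.27,-.17,.073,.084),block=(.48,.575,-.27,-.17,.033,.042),tin=(.579,.63,-.27,-.17,.019,.026),head=(.48,.56,-.36,-.266,.02,.045),punch=(.46,.575,-.165,-.12,.006,.03)).items():
        Q=sel(P,*b);print(n,nm,rect(Q) if len(Q)>9 else 0)
    cv2.imwrite(f"pics/{n}10.png",s["image"])
E
```

```text
t: 46.2
tcp_pos: [0.5262, -0.2197, 0.0678]
tool_rot: [1.0, -0.003, 0.001, 0.001]
force: [-0.5, -2.1, 6.1]
finger_gap: 0.458
gripper_force: 26.9
t: 47.8
tcp_pos: [0.4616, -0.4119, 0.1902]
tool_rot: [1.0, -0.005, 0.0, 0.001]
force: [0.4, 0.0, 0.2]
finger_gap: 0.72
gripper_force: 0.0
top pad [525.3, -218.6, 90.2, 88.8, 89.3]
top dome [525.1, -218.8, 39.7, 39.9, 89.6]
top block [525.3, -218.2, 60.2, 59.0, 89.2]
top tin [602.1, -218.3, 43.7, 44.4, 86.1]
top head [518.5, -307.1, 71.0, 74.5, 88.7]
top punch [525.5, -143.9, 19.1, 78.0, 86.8]
scene pad [524.4, -220.1, 90.6, 95.0, 89.1]
scene dome [523.9, -219.8, 44.7, 39.5, 0.7]
scene block [525.6, -220.0, 60.6, 65.0, 89.6]
scene tin [603.0, -220.4, 46.6, 44.6, 1.6]
scene head [526.9, -303.9, 68.5, 74.2, 53.5]
scene punch [526.6, -148.0, 79.3, 18.8, 3.9]
```

View pics/scene10.png

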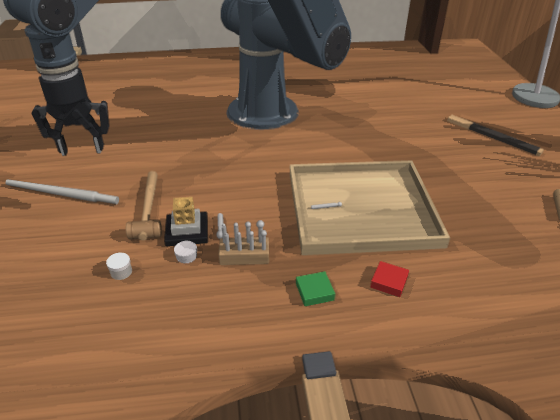

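The dome is centred again at (184,212), with the tin (185,252), mallet (148,215) and punch (221,228) in place. The small punch is still in the tray at (325,206), and the gripper is clear.

```bash
python3 -c "
from station import order
print(order.sign_off())"
```

```text
the job is handed in; nothing more can be done
None
```

The bench is set up as asked and handed in at about 48 s: block and doming block are centred on the pad to within about 1 mm, with the tin, large punch and mallet in place around it. The doming block was nudged about 2.5 mm along the way and re-centred, and the punch's ball lies about 17 mm from the pad edge, the widest of the gaps.

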